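# Balance a printed bracket on the workshop scale

## Robot

A 6-joint arm with a two-finger parallel gripper is mounted at the origin on the work surface. World frame = base frame: x ahead of the robot, y to its left, z up, the work surface at z = 0. Lengths are in m, angles in rad, forces in N, time in s.
With the tool pointing down it reaches from about 0.225 to 0.875 m from the base axis. Payload 3.4 kg.
Tool frame: the origin (TCP) lies at the very end of the fingers, on their centre line; the grasp point (between the pads) lies 19 mm behind it (grip_depth is the distance from the TCP to the grasp point, in m); x points along the fingers, z is the direction in which the jaws open and shut, and the axes are right-handed (so a half turn about x gives the same grasp; the last joint's range is limited). The gripper opens to 85 mm and grips with 20 to 120 N. Pads are 22 mm wide; open, the fingers measure 114 mm over their backs; the gripper's body (76 mm by 85 mm) begins 54 mm behind the grasp point. The pads swing forward as they close: fully open they stand 13 mm farther back than shut.
Start: joints at [1.128, 0.276, 1.505, -0, 1.361, -0.121], TCP at [0.182, 0.546, 0.231] pointing down, gripper open.
Joint ranges: [-2.89, 2.89], [-0.75, 2.08], [0.22, 2.7], [-1.18, 4.32], [0.11, 2.71], [-2.7, 2.7]. Speed limits (rad/s): [2.57, 2.57, 3.14, 3.14, 3.14, 3.14].

## Interface

Orientations are given as a unit quaternion [w, x, y, z].
In Python, from rig import get_state, get_image, sign_off, grip_depth gives the robot as it stands. The module is installed in compiled form; this text tells all that it offers.
- The arm moves only by the tool arm_command, never from a script. Its argument "series" is a list of rows, each an object with "dp": the shift along the tool's x, y, z scaled (see below), a list of three; "angular": the turn, a rotation vector about the tool's x, y, z scaled (see below), a list of three; "gripper": the finger opening in mm, from 0 to 85.4. A call has exactly 8 rows; each row shifts and turns the pose as measured when the row begins, along the tool's axes as they then stand; what a row does not reach is not made up. The controller multiplies each number of a shift by 0.12 m and each number of a turn by 90 degrees. A row lasts 1/8 s, in which the tool goes at most 62.5 mm and 10.7 degrees, less where a joint would pass 70% of its speed; a pose out of reach is approached as far as the arm can. A call with a number of a shift or a turn outside -1 to 1 is refused whole. A call with a gripper value outside its range is refused whole. The fingers move at their own pace and stop on an object; "grip_force" is the grip in N (left out, the last holds). Time passes only in rows, so rows that do not move let the fingers close, or fill a call up. It gives the time, the measured TCP pose, the force and the opening at its end, in the units of the state.
- get_state(): the state, without advancing time (a new reading comes with each control period).
- get_image(name): name is "side" or "top"; returns a dict with "image" (400x640x3 uint8, blue, green, red), "depth" (400x640 float32, m along the optical axis (not along the pixel's ray), 0 where there is no reading), "mtx" (3x3 intrinsics, pixels), "view" (4x4, takes a point from world to camera coordinates). Camera axes: x right, y up, looking along -z (the intrinsics and any distortion apply to the point x, -y, -z); pixel columns grow to the right and rows downward; lengths in m; the calibration is good to about 2 mm. A picture is of the moment at which its call begins.
- sign_off(): hands the job in, once; it reports no verdict.
The state is a dict: "clock": time; "qpos": joint angles; "qd": joint speeds; "effort": joint torques, N m; "position": TCP position; "ee_rot": TCP orientation; "contact_force": force on the tool from outside, world axes, zero at the start; "moment": the same for the moment, N m; "width": finger opening in m.
Only numpy, scipy, OpenCV 4.12 (cv2) and the standard library are available. Lean on these libraries where they do the work, as an engineer would, in place of code of your own. Each camera call takes 0.05 s, during which the arm holds its last target. There are 200 camera calls.

## Task

Weigh the printed bracket on the table balance: thread one of the loose steel ring weights down over the post until it sits flat on its pan, adding the second ring only if one is not enough, and slide the rider along its bar until the beam floats level with the pointer between its two prongs. Handle the balance gently, never forcing it against its stops, leave the bracket on its pan and everything else on the bench undisturbed, keep a spare ring lying on the bench, and let go of it all at the end.

Things in the scene. Friction and masses are not known exactly. Their poses are not given: they have to be found in the camera images.
- balance: Equal-arm table balance, fixed to the bench. Origin: centre of the underside of its base; its +y points along the beam to the weight pan, -x to the rider's side, z up. Grey base plate 130 (x) by 180 (y) by 18 mm; beam pivot 75 mm up. Flat rimless pans 140 mm out: weight pan (84 mm across) on +y, load pan (110 mm) on -y. Over 15 N on it counts as forcing it.
- beam_body (a joint): Tilt of the beam (rad): 0 level, positive with the weight pan up and the bracket down; rigid stops at +0.18 and -0.18, between them it gives way to a touch. Settles in about 1 s; reads true only with nothing touching it. 10 g between the pans tilts it about 0.018, so beyond about 98 g it lies on a stop.
- pointer_tip (a point): Tip of the thin upright pointer (3 mm thick) on the beam, 120 mm above the pivot. It swings between two fixed prongs (6 mm apart, tops 186 mm above the bench); with the beam level it stands in the gap, overlapping neither, seen from front or back.
- rider_body (a joint): Position of the rider on its bar (m): 0 at the stop near the pivot, 0.1 at the outer stop, growing towards the weight pan. The bar runs parallel to the beam, 75 mm to its -x side, at pivot height. The rider stays where left, slides at about 1 N. 10 mm outward acts like 10 g more on the weight pan (tilt changes about -0.018); full travel equals one ring.
- rider_knob (a point): Point on the axis of the rider's upright round steel knob, 12 mm below its top. Knob 16 mm across, 28 mm tall, on a block 30 (x) by 22 (y) by 28 mm; the block's top is 16 mm below this point. Moves with the rider and the beam.
- post_foot (a point): Centre of the upper face of the weight pan, at the foot of its steel post: 12 mm across, 36 mm tall from here, the top 4 mm tapered to 6 mm. A linkage keeps both pans horizontal and the post vertical; they only rise and sink (25 mm each way from level) with the beam.
- load_pan_top (a point): Centre of the upper face of the load pan, under the bracket.
- ring_a: Steel ring weight, 100 g, 40 mm across, 12 mm high, with an open round bore of 14 mm, lying flat on the bench. Origin: centre of its underside, z up along the bore.
- ring_b: Second ring weight, the same as ring_a.
- bracket: Grey printed bracket on the load pan, 72 by 65 mm, 55 mm tall, weight not known (roughly 145 to 275 g). Origin: centre of its underside.
- bearing: Sealed ball bearing, a bystander: as big as a ring weight (40 mm across, 12 mm high) but with a dark seal and a closed centre, so it does not fit the post. Origin: centre of its underside.
- scraper: Scraper lying on the bench, 200 mm long, bystander. Origin at its middle, underside.
- driver: Screwdriver lying on the bench, 190 mm long, bystander.
- caliper: Caliper lying on the bench, 160 mm long, bystander.
- gear: Grey printed gear, 66 mm across, 24 mm high, bystander.
- cleaner: White bottle, 60 mm across, 150 mm tall, bystander.
- glue: White glue stick standing upright, 28 mm across, 90 mm tall, bystander.

How it is judged:
By the outcome, as a careful person would: the job done as asked, in the order asked, and still so for the second after the job is handed in, with the robot touching nothing.
It also fails if it takes over 72 s, if anything falls off the work surface, if the arm or the gripper's body presses on something with over 40 N, if the wrist force passes 120 N, or if a joint passes its speed limit or range.

## Working session

There is one attempt and no reset: what is moved stays moved. The work goes in short steps, Python scripts to look and compute and a tool call to move; the robot and the scene stay as the last step left them, time stands still between calls to the robot, and variables do not carry over. Pictures are saved under pics/ and viewed, about 8 in all and at most 12, crops included, and the job is handed in when it is done.

Besides the shell and the picture viewer there is one more tool, called as name(argument=value, ...) on one line, values as JSON. arm_command: Moves the arm, as the interface text tells. Its arguments: {"type":"object","properties":{"series":{"type":"array","items":{"type":"object","properties":{"dp":{"type":"array","items":{"type":"number"}},"angular":{"type":"array","items":{"type":"number"}},"gripper":{"type":"number"}}}},"grip_force":{"type":"number"}},"required":["series"]}

```bash
mkdir -p pics; cat > h.py <<'E'
import numpy as np, cv2
from rig import get_state, get_image, sign_off, grip_depth
def pix(im,p):
    c=im["view"]@np.r_[p,1.]; v=im["mtx"]@np.array([c[0],-c[1],-c[2]]); return v[:2]/v[2]
def ray(im,u,v):
    d=np.linalg.inv(im["mtx"])@np.array([u,v,1.]); d=np.array([d[0],-d[1],-d[2]])
    R=im["view"][:3,:3]; t=im["view"][:3,3]; return -R.T@t, R.T@d
def onz(im,u,v,z):
    o,d=ray(im,u,v); return o+d*(z-o[2])/d[2]
def dp(im,u,v):
    o,d=ray(im,u,v); return o+d*im["depth"][int(v),int(u)]
E
python3 - <<'E'
from h import *
s=get_state(); print(s, grip_depth)
for n in("top","side"):
    i=get_image(n); np.savez(f"{n}0.npz",**i); cv2.imwrite(f"pics/{n}0.png",i["image"]); print(n,i["mtx"],np.linalg.inv(i["view"]).round(3))
E
```

```text
{'clock': 0.0, 'qpos': array([ 1.12797701e+00,  2.76623907e-01,  1.50616516e+00,  2.24996550e-05,
        1.36070371e+00, -1.20982303e-01]), 'qd': array([ 2.55407504e-05,  1.01683086e-03, -3.00639562e-04,  7.49654553e-04,
        3.16657567e-04, -1.09999081e-03]), 'effort': array([-1.84398661e-03, -4.16780126e+01, -2.45801586e+01, -1.49018765e-04,
        1.08667585e-02,  3.03393428e-06]), 'position': array([0.18163168, 0.54498729, 0.23041047]), 'ee_rot': array([ 0.57306126, -0.41374359,  0.57424562,  0.41310895]), 'contact_force': array([-0.08323334,  0.18325711, -0.00178182]), 'moment': array([ 0.02143911, -0.00197586,  0.00812779]), 'width': 0.08559783198487945} 0.0187
top [[438.8072518    0.         324.06315483]
 [  0.         438.8072518  205.58910115]
 [  0.           0.           1.        ]] [[ 0.025  0.997 -0.07   0.441]
 [-1.     0.026  0.013  0.042]
 [ 0.015  0.069  0.997  1.43 ]
 [ 0.     0.     0.     1.   ]]
side [[484.55847414   0.         318.26343734]
 [  0.         484.55847414 198.3653358 ]
 [  0.           0.           1.        ]] [[ 0.997  0.058 -0.059  0.441]
 [-0.082  0.568 -0.819 -1.266]
 [-0.014  0.821  0.571  1.047]
 [ 0.     0.     0.     1.   ]]
```

View pics/top0.png

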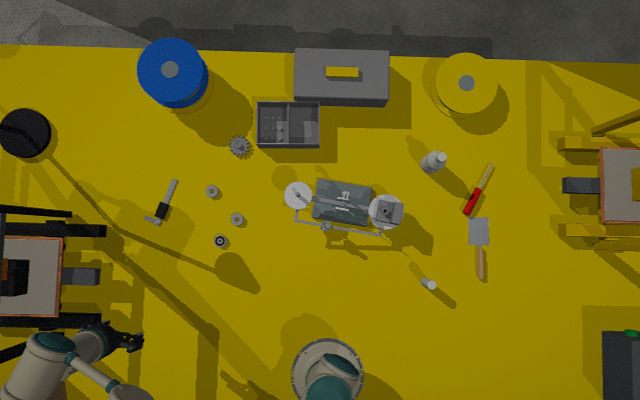

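View pics/side0.png

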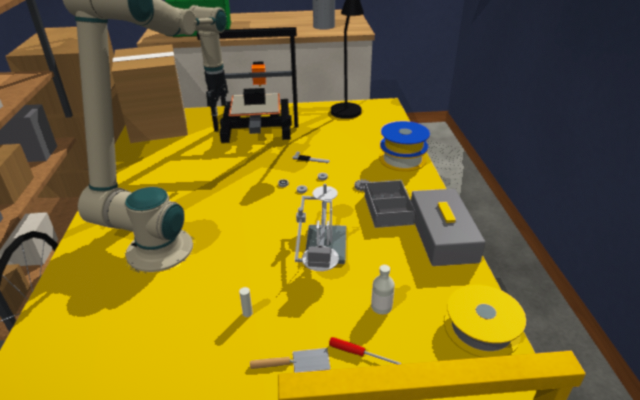

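```bash
python3 - <<'E'
from h import *
t=dict(np.load("top0.npz")); s=dict(np.load("side0.npz"))
a=cv2.resize(t["image"][150:270,190:420],None,fx=3.4,fy=3.4,interpolation=cv2.INTER_CUBIC)
b=cv2.resize(s["image"][150:280,260:400],None,fx=2.5,fy=2.5,interpolation=cv2.INTER_CUBIC)
cv2.imwrite("pics/t1.png",cv2.convertScaleAbs(a,alpha=1.5)); cv2.imwrite("pics/s1.png",b)
# non-yellow blobs near rings
hsv=cv2.cvtColor(t["image"],cv2.COLOR_BGR2HSV); m=(hsv[...,1]<120).astype(np.uint8)
n,l,st,c=cv2.connectedComponentsWithStats(m)
for k in range(1,n):
    x,y,w,h,A=st[k]
    if 100<x<500 and 120<y<300 and A>25: 
        u,v=c[k]; print(st[k],c[k].round(1),onz(t,u,v,.012).round(4), "depthz",dp(t,u,v).round(3))
E
```

```text
[229 136  21  20 288] [239.  145.5] [0.7286 0.3063 0.012 ] depthz [0.726 0.304 0.025]
[421 151  26  23 439] [433.3 161.6] [ 0.6934 -0.3299  0.012 ] depthz [ 0.676 -0.304  0.109]
[479 163  14  25  55] [485.5 175.1] [ 0.6535 -0.5017  0.012 ] depthz [ 0.653 -0.5    0.015]
[143 178  35  48 382] [162.6 205. ] [0.5281 0.5439 0.012 ] depthz [0.528 0.545 0.01 ]
[ 284  179  120   58 4207] [344.7 205.2] [ 0.5427 -0.0431  0.012 ] depthz [ 0.537 -0.038  0.09 ]
[206 185  13  13 118] [211.7 190.9] [0.5778 0.3885 0.012 ] depthz [0.579 0.39  0.005]
[231 213  13  13 118] [236.8 218.9] [0.4893 0.3038 0.012 ] depthz [0.49  0.306 0.001]
[468 217  22  32 575] [478.4 230.6] [ 0.4714 -0.4784  0.012 ] depthz [ 0.472 -0.482  0.002]
[214 235  13  12 128] [219.9 240.5] [0.4186 0.3555 0.012 ] depthz [0.419 0.356 0.012]
[420 278  17  12 132] [428.4 283.2] [ 0.2987 -0.3172  0.012 ] depthz [ 0.307 -0.297  0.091]
```

View pics/t1.png

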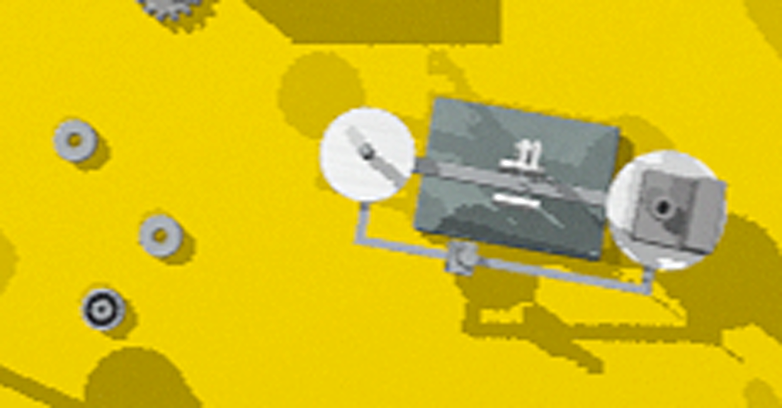

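View pics/s1.png

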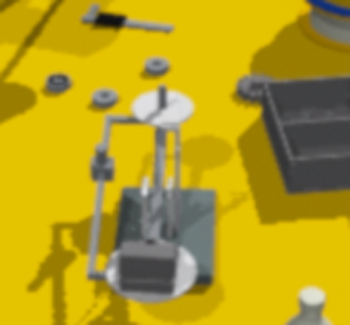

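```bash
python3 - <<'E'
from h import *
t=dict(np.load("top0.npz")); im=t["image"]
hsv=cv2.cvtColor(im,cv2.COLOR_BGR2HSV)
# world map
vv,uu=np.mgrid[170:250,275:415]
P=np.array([dp(t,u,v) for u,v in zip(uu.ravel(),vv.ravel())]).reshape(80,140,3)
Z=P[...,2]; S=hsv[170:250,275:415]
base=((Z>.010)&(Z<.026)&(S[...,1]<130)).astype(np.uint8)
base=cv2.morphologyEx(base,cv2.MORPH_OPEN,np.ones((3,3)))
n,l,st,c=cv2.connectedComponentsWithStats(base); print(st)
q=np.argwhere(base)
xy=np.array([onz(t,u+275,v+170,.018)[:2] for v,u in q]).astype(np.float32)
r=cv2.minAreaRect(xy); print("base",r, cv2.boxPoints(r).round(4))
white=((S[...,2]>150)&(S[...,1]<40)&(uu<320)).astype(np.uint8)
ct=max(cv2.findContours(white,cv2.RETR_EXTERNAL,cv2.CHAIN_APPROX_NONE)[0],key=cv2.contourArea)
(cx,cy),rr=cv2.minEnclosingCircle(ct); z=np.median(Z[(white>0)]); 
print("pan",cx+275,cy+170,rr,z,onz(t,cx+275,cy+170,z), rr*(1.43-z)/438.8)
print("z around pan\n",(Z[14:38,12:36]*1000).astype(int))
np.set_printoptions(linewidth=250)
print("rider\n",(Z[44:66,40:62]*1000).astype(int))
E
```

```text
[[   0    0  140   80 9501]
 [  41    9   56   27  904]
 [  37   32   57   24  795]]
base ((0.5523669719696045, -0.03355364501476288), (0.1791970133781433, 0.12944787740707397), 82.01655578613281) [[ 0.4758 -0.1133]
 [ 0.604  -0.1313]
 [ 0.6289  0.0462]
 [ 0.5007  0.0642]]
pan 297.6884822845459 195.09685897827148 13.910871505737305 0.11975423356446857 [0.56157941 0.10509568 0.11975423] 0.04153751252921825
z around pan
 [[   9   -6   -1  121  117  120  119  124  118  117  121  119  117  120
   115  117  124  119  119  115    9    1    5    0]
 [   0    0  121  122  119  125  122  122  120  119  116  117  117  116
   122  118  121  117  122  120  116    5    1    0]
 [  -1  121  120  121  119  123  119  117  124  119  115  122  112  118
   119  118  114  117  121  119  117  122    4    0]
 [ 123  117  114  120  124  117  127  120  116  122  124  118  115  119
   124  122  123  120  121  117  116  122  122    5]
 [ 120  115  120  120  118  114  122  115  118  117  119  116  121  119
   125  123  119  120  120  122  126  125  119  120]
 [ 116  120  121  118  120  121  121  118  114  117 
[... 3633 characters left out ...]
9  99  97  95  99  99  96 101  97   1   0   0   0  81  79  83]
 [  4  -1   0   2   4   2  81  98 103 100  95 101 102  95  96   5   0   0  -1   4   0   0]
 [  1   0   3   2   1   0  -4   3   1  87  95  98  99  92  96   0   5   4   5   2   0   1]
 [ -1   0   2   0   1   5   3   1   3   2  -2   4   2   0   1   5   3   3   1   4   4   0]
 [  0   1   3   0   3  -5   0   1   3   2   0   4   0   0   0   0  -5   3  -4   4   2   2]
 [  3   4   1   0   1   0   6   3   3   2  -6   1  -1   3   6   0   2   3  -5   2   0   1]
 [  1   0   1   3   0   3   0  -4   1   5   0   2   1   1  -5   4   3   1  -1   0   5   0]
 [  1  -1   1   0   0   4   1   0   3   0   0   0   2   4   0   0  -1   3  -1   5   0   9]]
```

```bash
python3 - <<'E'
from h import *
np.set_printoptions(suppress=True,precision=4)
t=dict(np.load("top0.npz")); s=dict(np.load("side0.npz"))
def cloud(im,u0,u1,v0,v1):
    vv,uu=np.mgrid[v0:v1,u0:u1]; D=im["depth"][v0:v1,u0:u1]
    o,_=ray(im,0,0); d=np.array([ray(im,u,v)[1] for u,v in zip(uu.ravel(),vv.ravel())])
    P=o+d*D.ravel()[:,None]; return P[D.ravel()>0]
T=cloud(t,275,415,165,250); S=cloud(s,280,370,170,290)
def circ(P,name):
    (c,r)=cv2.minEnclosingCircle(P[:,:2].astype(np.float32)); print(name,len(P),np.median(P,0),c,r)
for C,n in((T,"top"),(S,"side")):
    z=C[:,2]
    circ(C[(abs(z-.12)<.008)&(C[:,1]>.05)],n+" wpan")
    circ(C[(abs(z-.07)<.008)&(C[:,1]<-.1)],n+" lpan")
    k=C[(z>.117)&(z<.135)&(C[:,0]<.52)]; print(n,"knob",k.shape, k.mean(0) if len(k) else 0,(k.min(0)+k.max(0))/2)
    p=C[(z>.14)&(C[:,1]>.08)&(z<.17)]; print(n,"post",p.shape,p.mean(0))
    q=C[(z>.14)&(C[:,1]<.06)&(C[:,1]>-.1)]; print(n,"pointer/prongs",q.shape,q.round(3)[::3].tolist())
    b=C[(abs(z-.018)<.006)]; print(n,"base",cv2.minAreaRect(b[:,:2].astype(np.float32)))
for im,g in((t,"top"),(s,"side")):
    print(g,"wpan",pix(im,[.5616,.105,.12]),"alt",pix(im,[.5719,.105,.12]))
E
```

```text
top wpan 582 [0.5619 0.1035 0.1197] (0.5622984170913696, 0.10416316986083984) 0.042071323841810226
top lpan 497 [ 0.5256 -0.1433  0.0697] (0.5067473649978638, -0.15546222031116486) 0.07547211647033691
top knob (128, 3) [ 0.4972 -0.1552  0.1243] [ 0.4935 -0.0948  0.1248]
top post (16, 3) [0.5618 0.1042 0.1523]
top pointer/prongs (42, 3) [[0.57, -0.029, 0.189], [0.57, -0.028, 0.16], [0.571, -0.037, 0.155], [0.567, -0.025, 0.16], [0.568, -0.035, 0.153], [0.565, -0.041, 0.187], [0.566, -0.035, 0.151], [0.562, -0.041, 0.187], [0.56, -0.041, 0.184], [0.556, -0.038, 0.19], [0.553, -0.03, 0.189], [0.551, -0.03, 0.188], [0.542, -0.046, 0.16], [0.539, -0.052, 0.196]]
top base ((0.5538026094436646, -0.05277493596076965), (0.1585589200258255, 0.41541317105293274), 2.554939031600952)
side wpan 236 [0.5604 0.0979 0.1161] (0.5609897375106812, 0.09781771153211594) 0.04532206431031227
side lpan 321 [ 0.5263 -0.1931  0.0665] (0.5070908665657043, -0.15705038607120514) 0.07610862702131271
side knob (99, 3) [ 0.4978 -0.1655  0.1206] [ 0.4928 -0.0969  0.1219]
side post (15, 3) [0.5613 0.0994 0.1466]
side pointer/prongs (64, 3) [[0.55, -0.031, 0.183], [0.56, -0.033, 0.184], [0.568, -0.04, 0.188], [0.553, -0.042, 0.187], [0.562, -0.038, 0.183], [0.539, -0.057, 0.194], [0.552, -0.049, 0.187], [0.562, -0.042, 0.182], [0.539, -0.053, 0.188], [0.553, -0.042, 0.179], [0.562, -0.041, 0.178], [0.539, -0.059, 0.188], [0.539, -0.053, 0.18], [0.539, -0.056, 0.178], [0.539, -0.055, 0.174], [0.539, -0.051, 0.167], [0.539, -0.051, 0.163], [0.539, -0.051, 0.159], [0.539, -0.049, 0.154], [0.539, -0.045, 0.148], [0.539, -0.047, 0.145], [0.539, -0.049, 0.143]]
side base ((0.6129134893417358, 0.13624390959739685), (0.33060094714164734, 0.5299484729766846), 10.681955337524414)
top wpan [297.7169 195.0832] alt [297.8182 191.6607]
side wpan [324.6468 191.2644] alt [327.6404 191.0913]
```

```bash
cat >> h.py <<'E'
from scipy.spatial.transform import Rotation as Ro
EY=np.array([.139,.990,0]); EX=np.array([.990,-.139,0])
def plan(target,jaw=EY):
    "shift and turn, in move units, from here to target with x down and jaw axis along jaw"
    s=get_state(); R=Ro.from_quat(np.roll(s["ee_rot"],-1)); A=R.as_matrix()
    x=np.array([0,0,-1.]); z=jaw/np.linalg.norm(jaw); z=z if z@A[:,2]>0 else -z
    G=np.column_stack([x,np.cross(z,x),z]); rv=(R.inv()*Ro.from_matrix(G)).as_rotvec()
    print("t",round(s["clock"],2),"pos",s["position"].round(4),"w",round(s["width"],4),"F",s["contact_force"].round(2))
    d=np.array(target)-s["position"]
    print("turn",(rv/(np.pi/2)).round(4),"shift now",(A.T@d/.12).round(4),"shift after turn",(G.T@d/.12).round(4)); print("axes y,z now",A[:,1].round(3),A[:,2].round(3))
E
python3 - <<'E'
from h import *
plan([.489,.304,.10])
t=dict(np.load("top0.npz"))
k=onz(t,328,225,.125); print("knob",k,"along from pivot",(k-[.5424,-.032,0])@EY,(k-[.5424,-.032,0])@EX)
s=dict(np.load("side0.npz")); print(pix(s,k))
# rings in side view
hsv=cv2.cvtColor(s["image"],cv2.COLOR_BGR2HSV); m=(hsv[...,1]<120).astype(np.uint8)
n,l,st,c=cv2.connectedComponentsWithStats(m)
for j in range(1,n):
    x,y,w,h,A=st[j]
    if 270<x<340 and 165<y<195 and A<200: print(st[j],c[j],onz(s,*c[j],.008))
E
```

```text
t 0.1 pos [0.1816 0.5451 0.2305] w 0.0852 F [ 0.06  0.56 -0.67]
turn [-0.116  -0.001  -0.0002] shift now [ 1.0889 -3.0653 -1.094 ] shift after turn [ 1.0877 -2.8157 -1.6332]
axes y,z now [-0.949  0.316  0.   ] [ 0.316  0.949 -0.002]
knob [0.47429772 0.01223354 0.125     ] along from pivot 0.034324988512726806 -0.07356972001038323
[300.5384435 207.3933505]
[318 173   9   7  54] [322.05555556 175.87037037] [0.57606991 0.38212476 0.008     ]
[279 180   9   7  54] [282.83333333 182.96296296] [0.41746862 0.34596591 0.008     ]
[297 186  10   7  60] [301.38333333 188.76666667] [0.48818266 0.29710645 0.008     ]
```

arm_command(grip_force=25, series=[{"dp":[0,0,0],"angular":[-0.116,0,0],"gripper":60},{"dp":[0.15,-0.4,-0.23],"angular":[0,0,0],"gripper":60},{"dp":[0.15,-0.4,-0.23],"angular":[0,0,0],"gripper":60},{"dp":[0.15,-0.4,-0.23],"angular":[0,0,0],"gripper":60},{"dp":[0.15,-0.4,-0.23],"angular":[0,0,0],"gripper":60},{"dp":[0.15,-0.4,-0.23],"angular":[0,0,0],"gripper":60},{"dp":[0.15,-0.4,-0.23],"angular":[0,0,0],"gripper":60},{"dp":[0.15,-0.4,-0.23],"angular":[0,0,0],"gripper":60}])

```text
clock: 1.1
position: [0.4949, 0.3063, 0.0992]
ee_rot: [0.53, -0.467, 0.53, 0.469]
contact_force: [0.2, 0.1, 0.9]
width: 0.0599
```

```bash
python3 - <<'E'
from h import *
plan([.489,.304,.05])
E
```

```text
t 1.1 pos [0.4949 0.3063 0.0992] w 0.0599 F [0.2  0.11 0.88]
turn [ 0.0096  0.0006 -0.0011] shift now [ 0.4098  0.0456 -0.0254] shift after turn [ 0.4098  0.0459 -0.0257]
axes y,z now [-0.992  0.124  0.002] [0.124 0.992 0.001]
```

arm_command(series=[{"dp":[0.2,0.046,-0.025],"angular":[0.01,0,0],"gripper":60},{"dp":[0.2,0,0],"angular":[0,0,0],"gripper":60},{"dp":[0.17,0,0],"angular":[0,0,0],"gripper":60},{"dp":[0,0,0],"angular":[0,0,0],"gripper":60},{"dp":[0,0,0],"angular":[0,0,0],"gripper":60},{"dp":[0,0,0],"angular":[0,0,0],"gripper":60},{"dp":[0,0,0],"angular":[0,0,0],"gripper":60},{"dp":[0,0,0],"angular":[0,0,0],"gripper":60}])

```text
clock: 2.1
position: [0.4933, 0.3002, 0.0283]
ee_rot: [0.535, -0.461, 0.536, 0.462]
contact_force: [-0.6, 0.8, 0.6]
width: 0.06
```

```bash
python3 - <<'E'
from h import *
plan([.489,.304,.005])
L=[]
for n,c in(("top",(237,215)),("side",(301,175))):
    i=get_image(n); np.savez(f"{n}1.npz",**i); u,v=c
    L.append(cv2.resize(i["image"][v-35:v+35,u-40:u+40],(400,350),interpolation=cv2.INTER_CUBIC))
cv2.imwrite("pics/g1.png",np.hstack(L))
E
```

```text
t 2.1 pos [0.4933 0.3002 0.0283] w 0.06 F [-0.59  0.78  0.64]
turn [-0.0055  0.0002 -0.0005] shift now [0.1941 0.0399 0.0256] shift after turn [0.194  0.0398 0.026 ]
axes y,z now [-0.989  0.148  0.001] [0.148 0.989 0.   ]
```

View pics/g1.png

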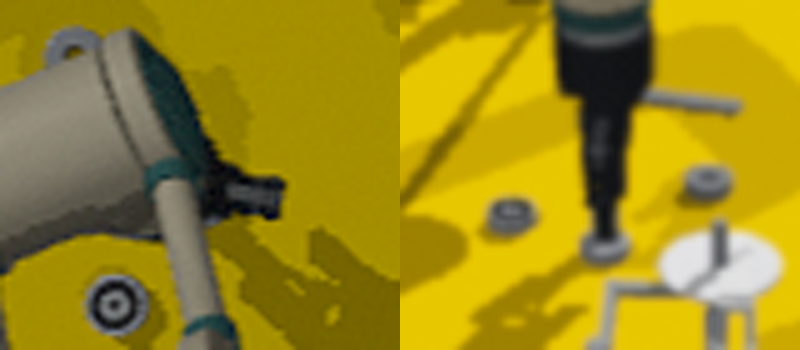

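arm_command(series=[{"dp":[0.05,0.04,0.02],"angular":[0,0,0],"gripper":50},{"dp":[0.04,0.02,0.01],"angular":[0,0,0],"gripper":50},{"dp":[0.04,0,0],"angular":[0,0,0],"gripper":50},{"dp":[0.03,0,0],"angular":[0,0,0],"gripper":50},{"dp":[0.03,0,0],"angular":[0,0,0],"gripper":50},{"dp":[0.02,0,0],"angular":[0,0,0],"gripper":50},{"dp":[0,0,0],"angular":[0,0,0],"gripper":50},{"dp":[0,0,0],"angular":[0,0,0],"gripper":50}])

```text
clock: 3.2
position: [0.4858, 0.305, 0.0007]
ee_rot: [0.535, -0.461, 0.536, 0.462]
contact_force: [0.2, -0.0, -0.7]
width: 0.05
```

```bash
python3 - <<'E'
from h import *
plan([.489,.304,.003])
E
```

```text
t 3.2 pos [0.4858 0.305  0.0007] w 0.05 F [ 0.25 -0.01 -0.66]
turn [-0.0054 -0.0003 -0.0012] shift now [-0.0196 -0.0275 -0.0042] shift after turn [-0.0195 -0.0275 -0.0045]
axes y,z now [-0.989  0.148  0.002] [ 0.148  0.989 -0.   ]
```

arm_command(series=[{"dp":[0,-0.025,0],"angular":[0,0,0],"gripper":50},{"dp":[0,0,0],"angular":[0,0,0],"gripper":36},{"dp":[0,0,0],"angular":[0,0,0],"gripper":36},{"dp":[0,0,0],"angular":[0,0,0],"gripper":36},{"dp":[0,0,0],"angular":[0,0,0],"gripper":36},{"dp":[-0.15,0,0],"angular":[0,0,0],"gripper":36},{"dp":[-0.4,0,0],"angular":[0,0,0],"gripper":36},{"dp":[-0.4,0,0],"angular":[0,0,0],"gripper":36}])

```text
clock: 4.2
position: [0.486, 0.303, 0.1128]
ee_rot: [0.531, -0.46, 0.54, 0.463]
contact_force: [0.9, 0.7, -0.9]
width: 0.0382
```

arm_command(series=[{"dp":[-0.4,0,0],"angular":[0,0,0],"gripper":36},{"dp":[-0.2,0,0],"angular":[0,0,0],"gripper":36},{"dp":[0,0,0],"angular":[0,0,0],"gripper":36},{"dp":[0,0,0],"angular":[0,0,0],"gripper":36},{"dp":[0,0,0],"angular":[0,0,0],"gripper":36},{"dp":[0,0,0],"angular":[0,0,0],"gripper":36},{"dp":[0,0,0],"angular":[0,0,0],"gripper":36},{"dp":[0,0,0],"angular":[0,0,0],"gripper":36}])

```text
clock: 5.2
position: [0.4851, 0.3029, 0.1847]
ee_rot: [0.53, -0.46, 0.541, 0.464]
contact_force: [0.8, 0.1, -0.6]
width: 0.0381
```

```bash
python3 - <<'E'
from h import *
plan([.5618,.1042,.2])
i=get_image("side"); np.savez("side2.npz",**i); 
u,v=pix(i,get_state()["position"]).astype(int); print(u,v)
a=cv2.resize(i["image"][v-40:v+30,u-40:u+40],(640,560),interpolation=cv2.INTER_CUBIC); cv2.imwrite("pics/g2.png",a)
E
```

```text
t 5.2 pos [0.4851 0.3029 0.1847] w 0.0381 F [ 0.81  0.09 -0.58]
turn [-0.0054 -0.0053 -0.0095] shift now [-0.1278 -0.8745 -1.5444] shift after turn [-0.1277 -0.8631 -1.5507]
axes y,z now [-0.989  0.148  0.015] [ 0.147  0.989 -0.008]
298 147
```

View pics/g2.png

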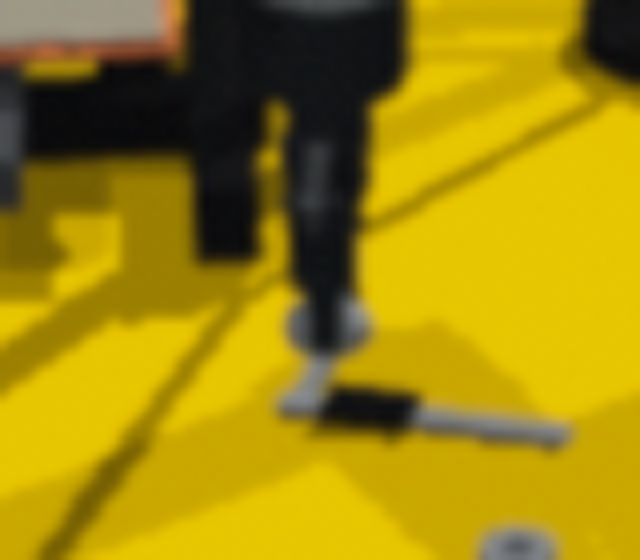

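arm_command(series=[{"dp":[0,0,0],"angular":[-0.005,-0.005,-0.01],"gripper":36},{"dp":[0,-0.17,-0.31],"angular":[0,0,0],"gripper":36},{"dp":[0,-0.17,-0.31],"angular":[0,0,0],"gripper":36},{"dp":[0,-0.17,-0.31],"angular":[0,0,0],"gripper":36},{"dp":[0,-0.17,-0.31],"angular":[0,0,0],"gripper":36},{"dp":[0,-0.16,-0.31],"angular":[0,0,0],"gripper":36},{"dp":[0,0,0],"angular":[0,0,0],"gripper":36},{"dp":[0,0,0],"angular":[0,0,0],"gripper":36}])

```text
clock: 6.25
position: [0.5611, 0.1004, 0.1859]
ee_rot: [0.535, -0.466, 0.53, 0.464]
contact_force: [0.3, 0.5, -1.6]
width: 0.0387
```

```bash
python3 - <<'E'
from h import *
plan([.559,.1042,.17])
E
```

```text
t 6.25 pos [0.5611 0.1004 0.1859] w 0.0387 F [ 0.31  0.46 -1.61]
turn [0.0025 0.0017 0.0049] shift now [0.1321 0.0225 0.0287] shift after turn [0.1322 0.0215 0.029 ]
axes y,z now [-0.991  0.135 -0.008] [0.135 0.991 0.003]
```

arm_command(series=[{"dp":[0.07,0.022,0.029],"angular":[0.0025,0.0017,0.005],"gripper":36},{"dp":[0.06,0,0],"angular":[0,0,0],"gripper":36},{"dp":[0,0,0],"angular":[0,0,0],"gripper":36},{"dp":[0,0,0],"angular":[0,0,0],"gripper":36},{"dp":[0,0,0],"angular":[0,0,0],"gripper":36},{"dp":[0,0,0],"angular":[0,0,0],"gripper":36},{"dp":[0,0,0],"angular":[0,0,0],"gripper":36},{"dp":[0,0,0],"angular":[0,0,0],"gripper":36}])

```text
clock: 7.25
position: [0.5576, 0.1078, 0.1693]
ee_rot: [0.533, -0.465, 0.533, 0.465]
contact_force: [-0.1, 0.8, -0.9]
width: 0.0386
```

```bash
python3 - <<'E'
from h import *
plan([.559,.1042,.16])
i=get_image("side"); np.savez("side3.npz",**i); p=get_state()["position"]
print("ring pred",pix(i,p+[.003,0,.005]),"post top",pix(i,[.5618,.1042,.156]),"pan",pix(i,[.5618,.1042,.1197]))
a=cv2.resize(i["image"][150:210,285:365],(800,600),interpolation=cv2.INTER_CUBIC); cv2.imwrite("pics/g3.png",a)
E
```

```text
t 7.25 pos [0.5576 0.1078 0.1693] w 0.0386 F [-0.06  0.81 -0.93]
turn [ 0.0028  0.0004 -0.0006] shift now [ 0.0771 -0.0155 -0.0283] shift after turn [ 0.0771 -0.0156 -0.0282]
axes y,z now [-0.991  0.135  0.001] [0.135 0.991 0.001]
ring pred [324.16810638 177.45143444] post top [324.65396883 182.56201585] pan [324.72719579 191.46355856]
```

View pics/g3.png

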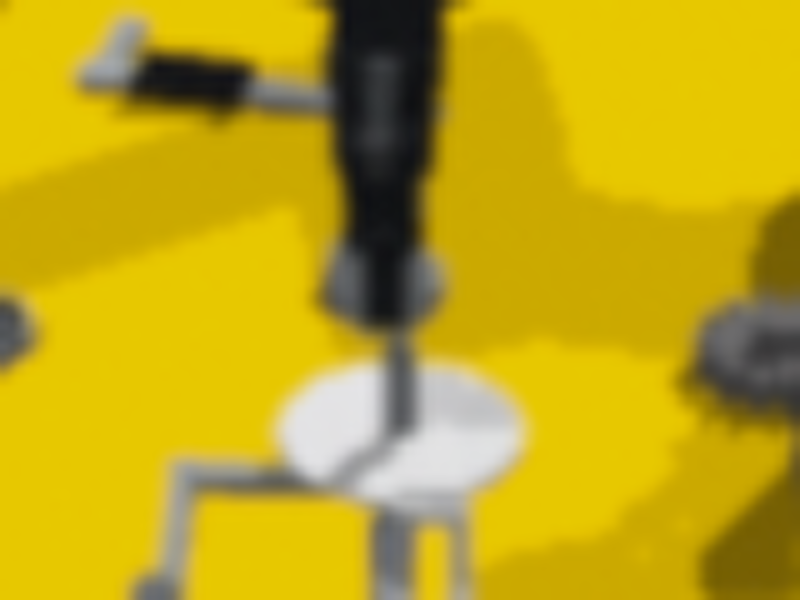

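```bash
cat >> h.py <<'E'
def panring(i,n=1):
    g=cv2.resize(i["image"],None,fx=8,fy=8,interpolation=cv2.INTER_CUBIC); h=cv2.cvtColor(g,cv2.COLOR_BGR2HSV)
    w=((h[...,1]<60)&(h[...,2]>165)).astype(np.uint8); w[:,:8*300]=0; w[:,8*350:]=0; w[:8*170]=0; w[8*225:]=0
    c=max(cv2.findContours(w,cv2.RETR_EXTERNAL,cv2.CHAIN_APPROX_NONE)[0],key=cv2.contourArea)
    e=cv2.fitEllipse(cv2.convexHull(c)); print("pan",(np.array(e[0])+.5)/8-.5,np.array(e[1])/8,e[2])
    return g,h
E
python3 - <<'E'
from h import *
i=dict(np.load("side3.npz")); g,h=panring(i)
# ring: low-saturation mid-bright pixels in ring window
for v in range(170,188):
    r=i["image"][v,312:336].astype(int); hh=cv2.cvtColor(i["image"],cv2.COLOR_BGR2HSV)[v,312:336]
    print(v," ".join(f"{a[0]:3d}" for a in r),"|"," ".join(f"{a[2]:3d}" for a in r))
E
```

```text
pan [326.86541748 194.11392212] [15.23012638 18.85421371] 83.28563690185547
170   0   0   0   0   0   0   5  13  18  20  20  21  19  20  27  28   9   0   0   0   0   0   0   0 | 212 213 210 205 203 198 175 106  40  17  16  17  16  24  65 136 190 202 203 203 202 203 203 203
171   0   0   0   0   0   0   4  15  18  21  22  20  20  21  27  27   6   0   0   0   0   0   0   0 | 226 227 221 208 203 199 175 110  42  19  18  17  17  23  65 135 189 202 203 203 203 203 203 202
172   0   0   0   0   0   0   9  18  22  22  22  25  22  20  20  18   1   0   0   0   0   0   0   0 | 231 230 225 210 203 198 173 106  41  20  19  21  18  23  59 131 189 202 203 203 203 203 203 203
173   0   0   0   0   0  14  32  35  27  26  27  26  25  21  22  19   4   0   0   0   0   0   0   0 | 231 230 226 213 205 195 164  93  36  23  23  23  21  23  59 130 188 202 203 203 202 203 204 203
174   0   0   0   0   3  38  64  62  43  30  25  22  23  27  40  46  28   7   0   0   0   0   0   0 | 231 231 229 222 206 189 150  87  42  27  21  19  19  27  64 131 186 202 202 202 203 202 203 203
175   0   0   0   0  10  50  83  8
[... 1839 characters left out ...]
   0   0 | 231 231 231 231 230 226 215 205 201 192 176 140 102 115 162 196 204 204 205 204 205 208 212 213
185   0   0   0   0   0   0   9  23  39  56  66  72  79  82  75  60  47  39  27  16   2   0   0   0 | 231 231 231 231 231 230 225 216 212 208 188 141  95  99 149 197 211 213 212 213 214 219 226 228
186   0   0   0   0  21  46  71  94 126 142 140 114  91  86 103 123 121 113  99  80  48  16   0   0 | 231 231 231 231 231 231 230 227 226 221 199 148  97  93 146 202 218 221 222 226 227 228 230 231
187   0   0   5  43  91 132 156 181 206 212 196 149 102  96 130 175 185 181 173 157 122  77  39   7 | 231 231 231 231 230 230 229 229 228 225 205 153 100  93 138 192 205 207 210 221 225 227 229 230
```

```bash
python3 - <<'E'
from h import *
plan([.562,.102,.166])
E
```

```text
t 7.3 pos [0.5576 0.1078 0.1693] w 0.0384 F [ 0.94  0.02 -0.81]
turn [ 0.0028  0.0004 -0.0006] shift now [ 0.027  -0.0427 -0.0429] shift after turn [ 0.0271 -0.0429 -0.0427]
axes y,z now [-0.991  0.135  0.001] [0.135 0.991 0.001]
```

arm_command(series=[{"dp":[0.01,-0.02,-0.022],"angular":[0.0025,0,0],"gripper":36},{"dp":[0,0,0],"angular":[0,0,0],"gripper":36},{"dp":[0.01,-0.01,-0.01],"angular":[0,0,0],"gripper":36},{"dp":[0,0,0],"angular":[0,0,0],"gripper":36},{"dp":[0,0,0],"angular":[0,0,0],"gripper":36},{"dp":[0,0,0],"angular":[0,0,0],"gripper":36},{"dp":[0,0,0],"angular":[0,0,0],"gripper":36},{"dp":[0,0,0],"angular":[0,0,0],"gripper":36}])

```text
clock: 8.3
position: [0.5609, 0.1031, 0.1667]
ee_rot: [0.534, -0.464, 0.534, 0.464]
contact_force: [0.1, -0.2, -1.1]
width: 0.0384
```

```bash
cat >> h.py <<'E'
def look(tag,name="side"):
    i=get_image(name); np.savez(tag+".npz",**i); return i
def rows(i,u0,u1,v0,v1,ch=0):
    for v in range(v0,v1): print(v," ".join(f"{a:3d}" for a in i["image"][v,u0:u1,ch]))
E
python3 - <<'E'
from h import *
plan([.562,.102,.166])
i=look("side4"); print("ring pred",pix(i,get_state()["position"]+[0,0,.005])); rows(i,312,336,172,189)
E
```

```text
t 8.3 pos [0.5609 0.1031 0.1667] w 0.0384 F [ 0.07 -0.18 -1.12]
turn [ 0.      0.0004 -0.0006] shift now [ 0.0055 -0.0103 -0.0077] shift after turn [ 0.0055 -0.0103 -0.0077]
axes y,z now [-0.99   0.139  0.001] [0.139 0.99  0.001]
ring pred [324.38996385 178.85493956]
172   0   0   0   0   0   0  15  27  24  20  19  18  19  19  19  20  15   2   0   0   0   0   0   0
173   0   0   0   0   0  21  51  64  45  25  19  20  22  20  20  20  14   0   0   0   0   0   0   0
174   0   0   0   0   1  43  85  97  63  29  21  22  23  23  23  22  21   4   0   0   0   0   0   0
175   0   0   0   0   6  53  99 111  76  38  24  23  25  25  25  35  41  27   3   0   0   0   0   0
176   0   0   0   0   3  48  91 108  89  56  34  23  22  23  37  64  82  64  24   0   0   0   0   0
177   0   0   0   0   0  33  71  96  97  81  53  28  20  23  50  91 116 100  52   7   0   0   0   0
178   0   0   0   0   0  22  59  91 101  88  58  30  20  26  54  95 121 115  72  23   0   0   0   0
179   0   0   0   0   0  17  54  89 101  88  58  30  22  27  54  93 118 114  77  28   0   0   0   0
180   0   0   0   0   0  12  48 
[... 167 characters left out ...]

182   0   0   0   0   0   0  22  52  75  77  56  33  25  30  51  73  73  57  31   5   0   0   0   0
183   0   0   0   0   0   0   0  27  54  69  61  45  38  42  55  68  59  36  12   0   0   0   0   0
184   0   0   0   0   0   0   0   5  29  53  66  62  63  65  66  59  35  12   0   0   0   0   0   0
185   0   0   0   0   0   0   8  22  42  62  73  72  76  79  79  71  52  41  27  13   0   0   0   0
186   0   0   0   0  21  46  69  95 125 141 138 108  83  86 111 135 126 113  95  73  43  16   0   0
187   0   0   3  44  91 131 156 180 207 212 195 146  96  93 140 187 188 182 169 149 119  79  39   8
188   0   9  51 111 171 207 217 222 227 226 209 156 104  98 141 189 200 198 196 193 185 156 108  59
```

arm_command(series=[{"dp":[0.02,-0.006,-0.007],"angular":[0,0,0],"gripper":36},{"dp":[0,0,0],"angular":[0,0,0],"gripper":36},{"dp":[0.04,0,0],"angular":[0,0,0],"gripper":36},{"dp":[0,0,0],"angular":[0,0,0],"gripper":36},{"dp":[0,0,0],"angular":[0,0,0],"gripper":36},{"dp":[0,0,0],"angular":[0,0,0],"gripper":36},{"dp":[0,0,0],"angular":[0,0,0],"gripper":36},{"dp":[0,0,0],"angular":[0,0,0],"gripper":36}])

```text
clock: 9.35
position: [0.5615, 0.1021, 0.1589]
ee_rot: [0.534, -0.464, 0.534, 0.464]
contact_force: [-0.5, 1.2, -0.1]
width: 0.039
```

```bash
python3 - <<'E'
from h import *
plan([.562,.102,.145])
i=look("side5"); print("ring pred",pix(i,get_state()["position"]+[0,0,.005])); rows(i,310,338,175,202)
E
```

```text
t 9.35 pos [0.5615 0.1021 0.1589] w 0.039 F [-0.48  1.21 -0.14]
turn [ 0.      0.0003 -0.0007] shift now [ 0.1157 -0.0043 -0.0003] shift after turn [ 0.1157 -0.0042 -0.0002]
axes y,z now [-0.99   0.139  0.001] [0.139 0.99  0.001]
ring pred [324.61029237 180.9360621 ]
175   0   0   0   0   0   0   4  53 101 117  91  44  21  20  21  20  20  20  19   6   0   0   0   0   0   0   0   0
176   0   0   0   0   0   0   2  46  90 106  83  40  22  21  23  23  21  20  18   9   0   0   0   0   0   0   0   0
177   0   0   0   0   0   0   0  31  63  77  63  36  24  24  25  25  26  27  32  24   7   0   0   0   0   0   0   0
178   0   0   0   0   0   0   0  19  42  63  66  50  37  26  22  23  30  49  68  64  37   5   0   0   0   0   0   0
179   0   0   0   0   0   0   0  10  36  69  86  77  59  32  20  21  39  73 106 105  68  22   0   0   0   0   0   0
180   0   0   0   0   0   0   0  10  44  80  97  90  68  36  21  25  44  82 113 118  83  31   0   0   0   0   0   0
181   0   0   0   0   0   0   0   9  45  83 100  94  67  37  21  25  45  81 113 120  92  37   0   0   0   0   0   0
182   0   0   0   0 
[... 1599 characters left out ...]
  72
196  95  77  82 124 178 206 211 209 197 174 158 163 178 195 214 223 225 226 226 226 226 225 223 219 204 167  99  32
197 119 100  95 105 128 149 160 165 163 157 164 187 211 220 223 223 223 224 225 224 224 221 212 195 157  98  38   0
198  90  83  80  80  86  96 111 128 138 149 168 199 218 223 218 212 211 212 211 211 210 199 172 134  84  33   0   0
199  54  54  54  53  56  59  65  81  99 119 138 167 194 203 199 188 185 183 180 180 177 158 109  58  22   0   0   0
200  14  14  14  15  15  16  18  24  38  54  75 102 129 151 170 177 179 179 172 170 168 143  76  13   0   0   0   0
201   0   0   0   0   0   0   0   0   0   0  22  53  85 108 130 141 146 149 147 149 149 128  64   7   0   0   0   0
```

arm_command(series=[{"dp":[0.02,0,0],"angular":[0,0,0],"gripper":36},{"dp":[0.02,0,0],"angular":[0,0,0],"gripper":36},{"dp":[0.02,0,0],"angular":[0,0,0],"gripper":36},{"dp":[0,0,0],"angular":[0,0,0],"gripper":36},{"dp":[0,0,0],"angular":[0,0,0],"gripper":36},{"dp":[0,0,0],"angular":[0,0,0],"gripper":36},{"dp":[0,0,0],"angular":[0,0,0],"gripper":36},{"dp":[0,0,0],"angular":[0,0,0],"gripper":36}])

```text
clock: 10.4
position: [0.5617, 0.1023, 0.1515]
ee_rot: [0.534, -0.464, 0.533, 0.464]
contact_force: [0.6, 0.4, -0.5]
width: 0.0385
```

```bash
python3 - <<'E'
from h import *
plan([.562,.102,.128])
i=look("side6"); print("ring pred",pix(i,get_state()["position"]+[0,0,.005])); rows(i,310,338,177,202)
E
```

```text
t 10.4 pos [0.5617 0.1023 0.1515] w 0.0385 F [ 0.64  0.41 -0.48]
turn [-0.      0.0006 -0.0003] shift now [ 0.1957 -0.0029 -0.0023] shift after turn [ 0.1957 -0.0029 -0.0021]
axes y,z now [-0.99   0.139  0.001] [0.139 0.99  0.001]
ring pred [324.67999642 182.7477852 ]
177   0   0   0   0   0   0   0  31  64  78  67  35  21  21  20  20  21  20  18   6   0   0   0   0   0   0   0   0
178   0   0   0   0   0   0   0  20  43  54  49  29  22  23  23  23  22  23  19   8   0   0   0   0   0   0   0   0
179   0   0   0   0   0   0   0   6  23  37  40  30  25  24  25  23  23  28  30  23   6   0   0   0   0   0   0   0
180   0   0   0   0   0   0   0   3  16  36  53  52  39  27  21  22  28  48  67  64  39   9   0   0   0   0   0   0
181   0   0   0   0   0   0   0   1  26  61  87  86  66  35  22  24  40  74 106 110  80  30   0   0   0   0   0   0
182   0   0   0   0   0   0   0   0  38  77  98  98  78  41  21  24  44  81 114 125 100  42   0   0   0   0   0   0
183   0   0   0   0   0   0   0   0  39  77 100 100  81  41  23  25  45  80 110 118  93  38   0   0   0   0   0   0
184   0   0   0   0
[... 1368 characters left out ...]
  73
196  91  77  83 120 159 163 156 159 167 165 155 153 164 190 213 223 226 226 226 226 226 225 224 219 205 170 103  32
197 118 103  98 106 119 132 140 146 150 153 151 154 172 202 219 222 224 224 224 224 224 221 214 199 163 104  42   0
198  93  87  85  85  90 100 115 128 138 146 149 150 160 186 209 212 211 212 212 211 210 201 178 146  93  39   0   0
199  56  57  56  57  60  68  75  87 104 120 130 136 143 165 188 187 185 184 180 180 177 159 113  69  28   0   0   0
200  14  14  16  17  18  22  24  31  44  60  75  93 113 140 167 178 179 179 172 170 168 142  77  19   0   0   0   0
201   0   0   0   0   0   0   0   0   0   4  24  52  84 108 129 142 147 149 147 149 150 127  65   4   0   0   0   0
```

arm_command(series=[{"dp":[0.02,-0.003,0],"angular":[0,0,0],"gripper":36},{"dp":[0.02,0,0],"angular":[0,0,0],"gripper":36},{"dp":[0.02,0,0],"angular":[0,0,0],"gripper":36},{"dp":[0.02,0,0],"angular":[0,0,0],"gripper":36},{"dp":[0.02,0,0],"angular":[0,0,0],"gripper":36},{"dp":[0.02,0,0],"angular":[0,0,0],"gripper":36},{"dp":[0,0,0],"angular":[0,0,0],"gripper":36},{"dp":[0,0,0],"angular":[0,0,0],"gripper":36}])

```text
clock: 11.45
position: [0.5622, 0.1039, 0.1362]
ee_rot: [0.535, -0.463, 0.533, 0.465]
contact_force: [0.8, 0.8, 0.5]
width: 0.0383
```

```bash
python3 - <<'E'
from h import *
plan([.562,.102,.125])
i=look("side7"); print("ring pred",pix(i,get_state()["position"]+[0,0,.005])); rows(i,310,338,178,202)
E
```

```text
t 11.45 pos [0.5622 0.1039 0.1362] w 0.0383 F [0.81 0.8  0.55]
turn [-0.0003  0.0026 -0.0004] shift now [ 0.0934 -0.0009 -0.0161] shift after turn [ 0.0935 -0.0008 -0.0157]
axes y,z now [-0.99   0.14   0.001] [0.14  0.99  0.004]
ring pred [324.79373382 186.25913399]
178   0   0   0   0   0   0   0  23  49  64  56  31  22  23  23  23  20  21  24  22   5   0   0   0   0   0   0   0
179   0   0   0   0   0   0   0  10  27  48  49  30  19  20  21  20  20  21  24  21   4   0   0   0   0   0   0   0
180   0   0   0   0   0   0   0   0   6  18  24  20  20  19  18  20  20  21  21  20   1   0   0   0   0   0   0   0
181   0   0   0   0   0   0   0   0   0   0   9  18  19  21  22  22  20  19  20  11   0   0   0   0   0   0   0   0
182   0   0   0   0   0   0   0   0   0   0  13  20  23  24  24  23  24  21  21  13   0   0   0   0   0   0   0   0
183   0   0   0   0   0   0   0   0   0  10  28  33  28  25  23  24  26  34  45  43  22   0   0   0   0   0   0   0
184   0   0   0   0   0   0   0   0   4  37  60  63  49  28  20  21  32  59  87  87  53  15   0   0   0   0   0   0
185   0   0   0   0  
[... 1250 characters left out ...]
  90
196   0  24  98 178 221 228 228 227 227 227 227 218 192 143 114 126 165 194 199 199 197 196 194 196 196 193 169 104
197   0  22  92 173 218 227 226 226 226 226 220 200 170 151 151 175 204 213 207 203 199 197 198 203 204 200 173 102
198  30  28  75 150 202 212 212 210 211 210 199 170 153 162 181 198 208 209 206 202 196 198 208 218 218 207 168  82
199  83  65  76 120 162 170 171 171 171 171 163 147 145 170 187 186 184 184 179 178 178 191 213 221 215 189 129  49
200 118  99  95 105 123 137 146 150 151 153 150 142 148 176 186 182 181 180 173 172 175 186 203 206 187 147  76  13
201  97  91  90  92  97 109 126 138 145 150 148 139 134 155 164 158 158 162 161 158 159 168 175 156 114  71  25   0
```

arm_command(series=[{"dp":[-0.07,0,0],"angular":[0,0.0025,0],"gripper":36},{"dp":[-0.07,0,0],"angular":[0,0,0],"gripper":36},{"dp":[0,0,0],"angular":[0,0,0],"gripper":36},{"dp":[0,0,0],"angular":[0,0,0],"gripper":36},{"dp":[0,0,0],"angular":[0,0,0],"gripper":36},{"dp":[0,0,0],"angular":[0,0,0],"gripper":36},{"dp":[0,0,0],"angular":[0,0,0],"gripper":36},{"dp":[0,0,0],"angular":[0,0,0],"gripper":36}])

```text
clock: 12.5
position: [0.5618, 0.102, 0.1538]
ee_rot: [0.532, -0.464, 0.535, 0.463]
contact_force: [0.4, -0.6, -0.8]
width: 0.0386
```

```bash
python3 - <<'E'
from h import *
plan([.5617,.104,.15])
i=look("side8"); rows(i,310,338,179,196)
E
```

```text
t 12.5 pos [0.5618 0.102  0.1538] w 0.0386 F [ 0.39 -0.56 -0.79]
turn [-0.0001 -0.0023 -0.0007] shift now [0.0319 0.0034 0.0164] shift after turn [0.032  0.0035 0.0162]
axes y,z now [-0.99   0.139  0.001] [ 0.139  0.99  -0.004]
179   0   0   0   0   0   0   0   8  25  44  53  44  33  25  23  24  27  41  51  45  23   0   0   0   0   0   0   0
180   0   0   0   0   0   0   0   1  17  43  68  71  56  30  21  22  36  65  90  87  53  15   0   0   0   0   0   0
181   0   0   0   0   0   0   0   0  26  62  89  94  74  39  21  25  44  79 110 115  82  29   0   0   0   0   0   0
182   0   0   0   0   0   0   0   0  34  74  98  99  81  41  22  25  45  82 114 124 100  42   0   0   0   0   0   0
183   0   0   0   0   0   0   0   0  31  70  96  98  81  42  22  25  48  83 107 113  87  35   0   0   0   0   0   0
184   0   0   0   0   0   0   0   0  24  59  85  94  80  42  23  28  52  81  90  85  65  24   0   0   0   0   0   0
185   0   0   0   0   0   0   0   1  27  58  84  92  80  44  24  27  47  74  82  75  56  25   0   0   0   0   0   0
186   0   0   0   0   0   0  21  47  71 100 126 122  91  50 
[... 399 characters left out ...]
  12
190   0   0  40 115 184 216 227 228 228 228 228 227 207 154 101  93 135 185 199 199 198 197 195 195 190 168 117  46
191   0  14  75 157 213 227 228 228 228 228 228 226 207 155 105  97 137 187 199 198 197 196 195 195 195 188 156  82
192   0  30 108 187 222 228 228 228 227 228 228 224 203 153 108 107 148 195 204 199 197 195 194 194 195 192 168 106
193   0  33 115 193 224 228 228 227 227 227 226 218 193 149 132 150 182 212 215 203 198 196 195 196 196 192 168 102
194   0  26  94 173 218 226 227 226 225 222 212 197 171 157 173 202 216 224 220 211 206 205 204 204 204 196 164  90
195  42  37  71 141 197 211 212 211 209 200 178 166 159 169 194 218 225 226 226 223 222 221 220 219 215 198 149  68
```

arm_command(series=[{"dp":[-0.03,0,0],"angular":[0,-0.0023,0],"gripper":36},{"dp":[0,0,0],"angular":[0,0,0],"gripper":36},{"dp":[0,0,0.014],"angular":[0,0,0],"gripper":36},{"dp":[0,0,0],"angular":[0,0,0],"gripper":36},{"dp":[0.04,0,0],"angular":[0,0,0],"gripper":36},{"dp":[0.04,0,0],"angular":[0,0,0],"gripper":36},{"dp":[0,0,0],"angular":[0,0,0],"gripper":36},{"dp":[0,0,0],"angular":[0,0,0],"gripper":36}])

```text
clock: 13.55
position: [0.5618, 0.1038, 0.1471]
ee_rot: [0.533, -0.463, 0.534, 0.464]
contact_force: [0.4, 0.8, -1.3]
width: 0.0387
```

```bash
cat >> h.py <<'E'
def pan_row(i):
    "row of widest left edge of the weight pan / blue column profile; returns sub-pixel row of the top edge at col 318"
    c=cv2.resize(i["image"][180:205,316:318,0].mean(1,keepdims=True).astype(np.float32),None,fx=1,fy=10,interpolation=cv2.INTER_LINEAR).ravel()
    k=np.argmax((c>110)); return 180+(k+.5)/10-.5
E
python3 - <<'E'
from h import *
plan([.5617,.104,.13])
print("level0",pan_row(dict(np.load("side8.npz"))),pan_row(dict(np.load("side7.npz"))))
i=look("side9"); print(pan_row(i)); rows(i,310,338,179,196)
E
```

```text
t 13.55 pos [0.5618 0.1038 0.1471] w 0.0387 F [ 0.36  0.83 -1.26]
turn [-0.0001  0.     -0.0011] shift now [0.1421 0.0009 0.0013] shift after turn [0.1421 0.0012 0.0013]
axes y,z now [-0.99   0.139  0.002] [0.139 0.99  0.   ]
level0 187.05 190.45
187.05
179   0   0   0   0   0   0   0   8  24  39  41  27  21  23  23  23  21  23  20  10   0   0   0   0   0   0   0   0
180   0   0   0   0   0   0   0   0   6  23  31  28  26  23  21  23  25  33  40  33  13   0   0   0   0   0   0   0
181   0   0   0   0   0   0   0   0  12  35  54  54  44  28  20  22  33  57  81  75  44   9   0   0   0   0   0   0
182   0   0   0   0   0   0   0   0  25  62  87  89  72  38  21  21  43  79 110 112  81  30   0   0   0   0   0   0
183   0   0   0   0   0   0   0   0  36  77  99  99  80  41  21  24  45  82 115 126 101  43   0   0   0   0   0   0
184   0   0   0   0   0   0   0   0  38  77  98  99  80  42  22  25  45  81 111 121  96  39   0   0   0   0   0   0
185   0   0   0   0   0   0   0   4  37  71  92  97  80  43  22  23  45  76 100 102  77  35   1   0   0   0   0   0
186   0   0   0   0   0   0  22  4
[... 425 characters left out ...]
  13
190   0   0  41 115 185 216 227 228 228 228 228 224 200 147  93  86 127 176 193 198 198 196 195 195 190 168 118  45
191   0  13  74 157 213 227 228 228 227 228 228 226 206 152  98  92 135 186 197 198 198 196 195 195 196 188 155  83
192   0  29 107 186 222 228 227 226 226 227 227 224 204 151 106 106 142 185 197 198 197 195 194 195 196 192 170 107
193   0  34 115 192 222 223 215 211 212 217 223 218 193 150 132 148 170 191 199 199 198 197 196 196 196 193 168 101
194   0  26  92 171 210 203 181 172 173 187 204 197 171 156 172 201 209 207 207 207 207 205 205 205 204 196 164  90
195  42  37  72 137 181 173 157 153 155 160 167 163 156 165 191 217 223 221 223 223 221 221 220 219 215 199 149  68
```

arm_command(series=[{"dp":[0.03,0,0],"angular":[0,0,0],"gripper":36},{"dp":[0.03,0,0],"angular":[0,0,0],"gripper":36},{"dp":[0.03,0,0],"angular":[0,0,0],"gripper":36},{"dp":[0.03,0,0],"angular":[0,0,0],"gripper":36},{"dp":[0.015,0,0],"angular":[0,0,0],"gripper":36},{"dp":[0,0,0],"angular":[0,0,0],"gripper":36},{"dp":[0,0,0],"angular":[0,0,0],"gripper":36},{"dp":[0,0,0],"angular":[0,0,0],"gripper":36}])

```text
clock: 14.6
position: [0.5619, 0.1038, 0.1298]
ee_rot: [0.533, -0.464, 0.534, 0.464]
contact_force: [0.8, -0.8, 0.1]
width: 0.0385
```

```bash
python3 - <<'E'
from h import *
plan([.5617,.104,.127])
i=look("side10"); print(pan_row(i)); rows(i,310,338,183,202)
E
```

```text
t 14.6 pos [0.5619 0.1038 0.1298] w 0.0385 F [ 0.79 -0.77  0.09]
turn [-0.      0.0001 -0.001 ] shift now [0.0237 0.0019 0.001 ] shift after turn [0.0237 0.002  0.001 ]
axes y,z now [-0.99   0.139  0.002] [0.139 0.99  0.   ]
187.05
183   0   0   0   0   0   0   0   0   0   0   4  17  22  23  24  24  23  22  22  16   1   0   0   0   0   0   0   0
184   0   0   0   0   0   0   0   0   0   0  11  22  27  26  26  27  28  27  34  31  11   0   0   0   0   0   0   0
185   0   0   0   0   0   0   0   0   2  20  36  45  43  28  23  24  29  45  64  66  43  20   3   0   0   0   0   0
186   0   0   0   0   0   0  21  44  58  62  76  79  70  39  20  21  38  69 101 111  95  73  44  18   0   0   0   0
187   0   0   0   0   4  45  91 128 133 109 100  97  80  42  21  23  44  81 114 134 140 141 119  77  39   7   0   0
188   0   0   0   9  52 112 171 202 190 140 110 101  82  44  21  25  45  82 114 135 156 184 182 149 105  59  17   0
189   0   0   9  58 121 176 214 224 205 149 108  99  81  43  22  25  44  79 106 119 147 186 196 186 166 123  67  14
190   0   0  41 114 184 216 227 226 210 165 112  95  80 
[... 635 characters left out ...]
  62
196  95  77  81 109 142 149 151 151 152 153 151 150 151 150 145 142 147 172 200 213 213 218 219 214 198 160  93  27
197 119 101  95 101 113 127 138 146 149 152 151 150 152 153 159 166 185 208 219 222 221 219 211 195 157  97  36   0
198  90  83  80  81  85  95 111 127 138 146 148 149 151 157 168 184 200 209 211 211 210 199 171 134  84  32   0   0
199  55  54  53  53  55  58  66  80  99 118 127 135 141 151 166 177 183 183 181 180 178 159 108  58  21   0   0   0
200  14  16  16  15  15  15  18  24  38  54  73  92 110 133 160 176 179 178 172 170 167 143  76  13   0   0   0   0
201   0   0   0   0   0   0   0   0   0   0  21  53  85 107 129 142 146 149 147 148 150 127  65   3   0   0   0   0
```

arm_command(series=[{"dp":[0.025,0,0],"angular":[0,0,0],"gripper":36},{"dp":[0.025,0,0],"angular":[0,0,0],"gripper":36},{"dp":[0,0,0],"angular":[0,0,0],"gripper":36},{"dp":[0,0,0],"angular":[0,0,0],"gripper":52},{"dp":[0,0,0],"angular":[0,0,0],"gripper":52},{"dp":[0,0,0],"angular":[0,0,0],"gripper":52},{"dp":[0,0,0],"angular":[0,0,0],"gripper":52},{"dp":[0,0,0],"angular":[0,0,0],"gripper":52}])

```text
clock: 15.65
position: [0.5625, 0.1039, 0.1242]
ee_rot: [0.534, -0.464, 0.533, 0.464]
contact_force: [0.3, -0.6, 0.4]
width: 0.0523
```

arm_command(series=[{"dp":[-0.1,0,0],"angular":[0,0,0],"gripper":52},{"dp":[-0.2,0,0],"angular":[0,0,0],"gripper":52},{"dp":[-0.4,0,0],"angular":[0,0,0],"gripper":52},{"dp":[-0.3,0,0],"angular":[0,0,0],"gripper":52},{"dp":[0,0.4,0],"angular":[0,0,0],"gripper":30},{"dp":[0,0.45,0],"angular":[0,0,0],"gripper":30},{"dp":[0,0.45,0],"angular":[0,0,0],"gripper":30},{"dp":[0,0,0],"angular":[0,0,0],"gripper":30}])

```text
clock: 16.65
position: [0.4057, 0.1261, 0.2536]
ee_rot: [0.537, -0.465, 0.531, 0.462]
contact_force: [1.6, -0.7, 0.8]
width: 0.03
```

```bash
python3 - <<'E'
from h import *
plan([.47,.0122,.2])
i=look("side11"); t=look("top11","top")
a=cv2.resize(i["image"][155:265,280:370],(491,600),interpolation=cv2.INTER_CUBIC)
b=cv2.resize(t["image"][170:240,280:340],(309,360),interpolation=cv2.INTER_CUBIC)
c=np.zeros((600,800,3),np.uint8); c[:,:491]=a; c[:360,491:]=b; cv2.imwrite("pics/g4.png",c)
E
```

```text
t 16.65 pos [0.4057 0.1261 0.2536] w 0.03 F [ 1.62 -0.66  0.77]
turn [-0.0007  0.0019  0.0051] shift now [ 0.4493 -0.6597 -0.8659] shift after turn [ 0.4467 -0.6624 -0.8652]
axes y,z now [-0.99   0.14  -0.008] [0.14  0.99  0.003]
```

View pics/g4.png

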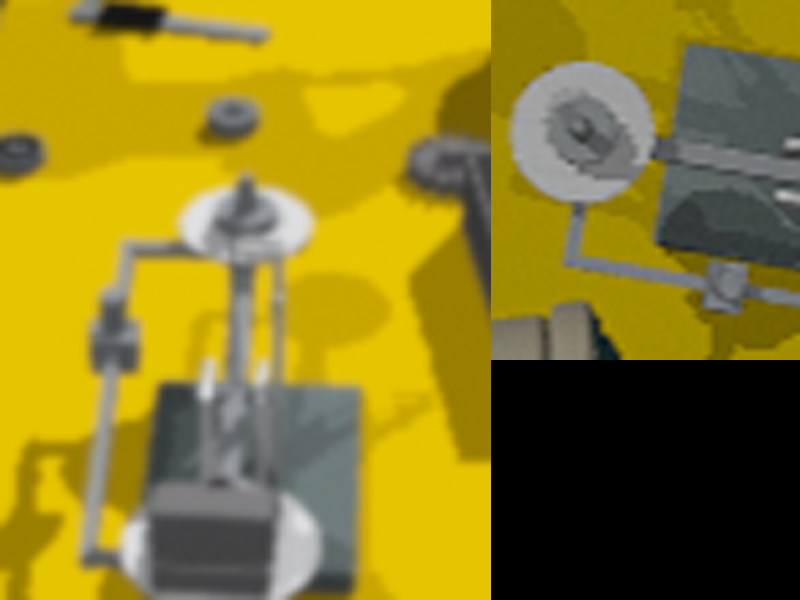

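```bash
cat >> h.py <<'E'
def tilt(t):
    "pan heights from the top view depth: weight pan rim part and load pan"
    vv,uu=np.mgrid[170:240,275:415]; D=t["depth"][170:240,275:415].ravel()
    o,_=ray(t,0,0); d=np.array([ray(t,u,v)[1] for u,v in zip(uu.ravel(),vv.ravel())]); P=o+d*D[:,None]; P=P[D>0]
    out=[]
    for c,r0,r1 in(([.5625,.1045],.024,.040),([.524,-.171],.047,.053)):
        r=np.hypot(*(P[:,:2]-c).T); k=(r>r0)&(r<r1)&(P[:,2]>.05)&(P[:,2]<.15); z=P[k,2]; out.append(np.median(z)); 
    k=(P[:,2]>.117)&(P[:,2]<.14)&(P[:,0]<.50)&(P[:,1]>-.08)&(P[:,0]>.44); n=k.sum()
    print("wpan z",out[0].round(4),"lpan z",out[1].round(4),"tilt",np.arcsin((out[0]-out[1])/.28).round(4),"knob",n,P[k].mean(0).round(4) if n else "", (P[k].min(0)+P[k].max(0)).round(4)/2 if n else "")
E
python3 - <<'E'
from h import *
for n in("top0","top11"): tilt(dict(np.load(n+".npz")))
i=dict(np.load("side11.npz")); print(pan_row(i),pan_row(dict(np.load("side0.npz"))))
E
```

```text
wpan z 0.1197 lpan z 0.0698 tilt 0.179 knob 23 [0.4738 0.0122 0.1253] [0.4743  0.0122  0.12625]
wpan z 0.1063 lpan z 0.084 tilt 0.08 knob 22 [0.474  0.0162 0.1212] [0.47425 0.01655 0.12305]
190.05 187.05
```

arm_command(series=[{"dp":[0,0,0],"angular":[-0.0007,0.002,0.005],"gripper":28},{"dp":[0.13,-0.138,-0.165],"angular":[0,0,0],"gripper":28},{"dp":[0.13,-0.138,-0.165],"angular":[0,0,0],"gripper":28},{"dp":[0.13,-0.138,-0.165],"angular":[0,0,0],"gripper":28},{"dp":[0.13,-0.138,-0.165],"angular":[0,0,0],"gripper":28},{"dp":[0.13,-0.138,-0.155],"angular":[0,0,0],"gripper":28},{"dp":[0,0,0],"angular":[0,0,0],"gripper":28},{"dp":[0,0,0],"angular":[0,0,0],"gripper":28}])

```text
clock: 17.75
position: [0.4931, 0.0121, 0.1737]
ee_rot: [0.537, -0.464, 0.533, 0.462]
contact_force: [-0.2, 0.5, -0.4]
width: 0.0283
```

```bash
python3 - <<'E'
from h import *
plan([.474,.0165,.15])
E
```

```text
t 17.75 pos [0.4931 0.0121 0.1737] w 0.0283 F [-0.2   0.5  -0.41]
turn [-0.0028  0.0012  0.0038] shift now [0.1967 0.1643 0.0134] shift after turn [0.1976 0.1631 0.0145]
axes y,z now [-0.99   0.143 -0.006] [0.143 0.99  0.002]
```

arm_command(series=[{"dp":[0,0.08,0.015],"angular":[-0.003,0.001,0.004],"gripper":28},{"dp":[0,0.06,0],"angular":[0,0,0],"gripper":28},{"dp":[0,0,0],"angular":[0,0,0],"gripper":28},{"dp":[0,0,0],"angular":[0,0,0],"gripper":28},{"dp":[0.09,0,0],"angular":[0,0,0],"gripper":28},{"dp":[0.09,0,0],"angular":[0,0,0],"gripper":28},{"dp":[0,0,0],"angular":[0,0,0],"gripper":28},{"dp":[0,0,0],"angular":[0,0,0],"gripper":28}])

```text
clock: 18.75
position: [0.475, 0.0185, 0.1517]
ee_rot: [0.533, -0.465, 0.533, 0.465]
contact_force: [0.6, 0.9, -0.4]
width: 0.0279
```

```bash
python3 - <<'E'
from h import *
plan([.474,.0165,.106])
i=look("side12"); k=[.474,.0165,.121]
print("knob top pred",pix(i,k),"tcp",pix(i,get_state()["position"]))
u,v=pix(i,k).astype(int)
cv2.imwrite("pics/g5.png",cv2.resize(i["image"][v-40:v+30,u-40:u+50],(720,560),interpolation=cv2.INTER_CUBIC))
E
```

```text
t 18.75 pos [0.475  0.0185 0.1517] w 0.0279 F [ 0.63  0.87 -0.44]
turn [0.0021 0.0006 0.0003] shift now [ 0.3812  0.0058 -0.0176] shift after turn [ 0.3812  0.0056 -0.0173]
axes y,z now [-0.991  0.136 -0.   ] [0.136 0.991 0.001]
knob top pred [300.4230343  207.62968288] tcp [300.33213243 199.55123629]
```

View pics/g5.png

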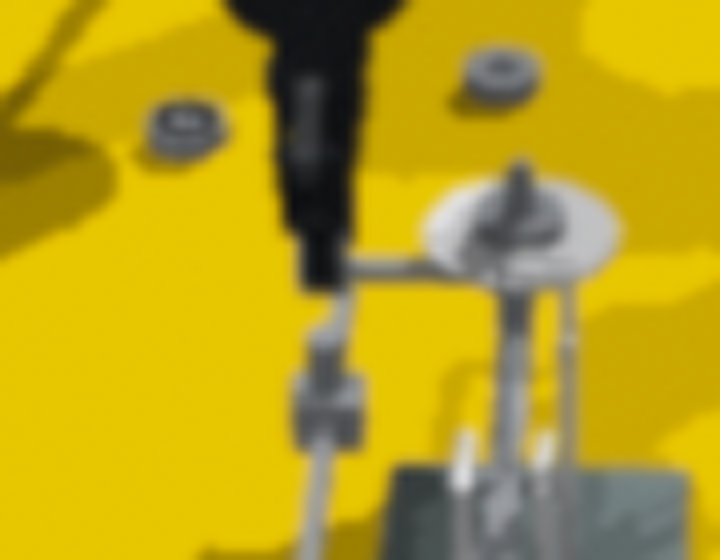

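arm_command(series=[{"dp":[0.06,0,-0.012],"angular":[0,0,0],"gripper":28},{"dp":[0,0,0],"angular":[0,0,0],"gripper":28},{"dp":[0.07,0,0],"angular":[0,0,0],"gripper":28},{"dp":[0.07,0,0],"angular":[0,0,0],"gripper":28},{"dp":[0.07,0,0],"angular":[0,0,0],"gripper":28},{"dp":[0.06,0,0],"angular":[0,0,0],"gripper":28},{"dp":[0,0,0],"angular":[0,0,0],"gripper":28},{"dp":[0,0,0],"angular":[0,0,0],"gripper":28}])

```text
clock: 19.8
position: [0.4748, 0.0169, 0.1092]
ee_rot: [0.533, -0.465, 0.533, 0.465]
contact_force: [0.0, 0.0, 0.4]
width: 0.0279
```

```bash
python3 - <<'E'
from h import *
plan([.48,.06,.106])
i=look("side13"); print(pan_row(i))
E
```

```text
t 19.8 pos [0.4748 0.0169 0.1092] w 0.0279 F [0.01 0.02 0.36]
turn [0.002  0.0005 0.0001] shift now [0.0268 0.0059 0.3618] shift after turn [0.0265 0.007  0.3618]
axes y,z now [-0.991  0.136 -0.   ] [0.136 0.991 0.001]
190.05
```

arm_command(series=[{"dp":[0,0,0.05],"angular":[0,0,0],"gripper":28},{"dp":[0,0,0.05],"angular":[0,0,0],"gripper":28},{"dp":[0,0,0.05],"angular":[0,0,0],"gripper":28},{"dp":[0,0,0.05],"angular":[0,0,0],"gripper":28},{"dp":[0,0,0.05],"angular":[0,0,0],"gripper":28},{"dp":[0,0,0.05],"angular":[0,0,0],"gripper":28},{"dp":[0,0,0.05],"angular":[0,0,0],"gripper":28},{"dp":[0,0,0],"angular":[0,0,0],"gripper":28}])

```text
clock: 20.85
position: [0.4814, 0.0616, 0.1098]
ee_rot: [0.533, -0.465, 0.532, 0.465]
contact_force: [-0.4, -0.2, 0.7]
width: 0.0279
```

```bash
python3 - <<'E'
from h import *
plan([.48,.06,.106])
i=look("side14"); print(pan_row(i))
E
```

```text
t 20.85 pos [0.4814 0.0616 0.1098] w 0.0279 F [-0.41 -0.17  0.69]
turn [0.0026 0.0003 0.0011] shift now [ 0.0315  0.0096 -0.0148] shift after turn [ 0.0316  0.0095 -0.0148]
axes y,z now [-0.991  0.135 -0.002] [0.135 0.991 0.   ]
192.15
```

arm_command(series=[{"dp":[0,0,-0.04],"angular":[0,0,0],"gripper":28},{"dp":[0,0,0],"angular":[0,0,0],"gripper":28},{"dp":[0,0,0],"angular":[0,0,0],"gripper":28},{"dp":[0,0,0],"angular":[0,0,0],"gripper":28},{"dp":[0,0,0],"angular":[0,0,0],"gripper":28},{"dp":[0,0,0],"angular":[0,0,0],"gripper":28},{"dp":[0,0,0],"angular":[0,0,0],"gripper":28},{"dp":[0,0,0],"angular":[0,0,0],"gripper":28}])

```text
clock: 21.9
position: [0.4806, 0.056, 0.1099]
ee_rot: [0.534, -0.465, 0.532, 0.464]
contact_force: [-0.9, 0.6, -0.2]
width: 0.0279
```

```bash
python3 - <<'E'
from h import *
plan([.48,.06,.106])
i=look("side15"); print(pan_row(i))
t=look("top15","top"); tilt(t)
cv2.imwrite("pics/g6.png",np.hstack([cv2.resize(i["image"][195:235,300:340],(400,400),interpolation=cv2.INTER_CUBIC),cv2.resize(t["image"][180:230,320:370],(400,400),interpolation=cv2.INTER_CUBIC)]))
E
```

```text
t 21.9 pos [0.4806 0.056  0.1099] w 0.0279 F [-0.86  0.56 -0.18]
turn [0.0018 0.0005 0.0011] shift now [0.0329 0.0097 0.0321] shift after turn [0.0329 0.0097 0.0321]
axes y,z now [-0.991  0.136 -0.002] [0.136 0.991 0.001]
192.75
wpan z 0.0965 lpan z 0.0935 tilt 0.0108 knob 0
```

View pics/g6.png

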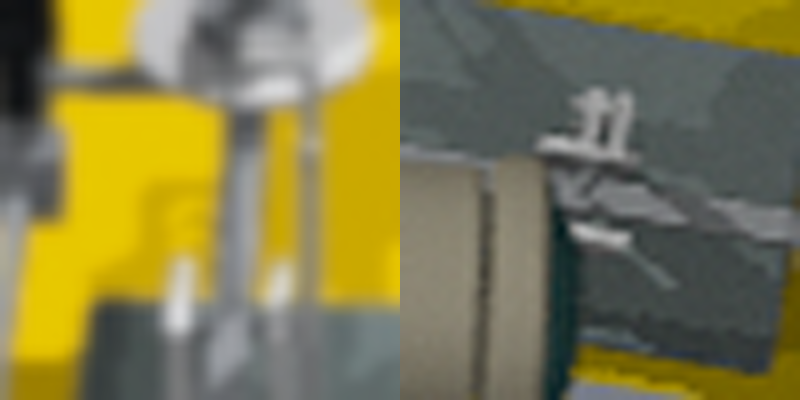

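```bash
cat >> h.py <<'E'
def tiltn(n=6):
    I=[get_image("top") for _ in range(n)]; t=I[0]; t["depth"]=np.mean([k["depth"] for k in I],0); tilt(t)
E
python3 - <<'E'
from h import *
tiltn(); plan([.48,.06,.106])
E
```

```text
wpan z 0.0964 lpan z 0.0934 tilt 0.0107 knob 0  
t 22.3 pos [0.4807 0.056  0.11  ] w 0.0278 F [ 0.17 -0.58  0.25]
turn [0.0018 0.0005 0.0012] shift now [0.033  0.0101 0.0324] shift after turn [0.033  0.0101 0.0324]
axes y,z now [-0.991  0.136 -0.002] [0.136 0.991 0.001]
```

arm_command(series=[{"dp":[0,0,0.023],"angular":[0,0,0],"gripper":28},{"dp":[0,0,0.023],"angular":[0,0,0],"gripper":28},{"dp":[0,0,0.023],"angular":[0,0,0],"gripper":28},{"dp":[0,0,0.023],"angular":[0,0,0],"gripper":28},{"dp":[0,0,0],"angular":[0,0,0],"gripper":28},{"dp":[0,0,0],"angular":[0,0,0],"gripper":28},{"dp":[0,0,-0.04],"angular":[0,0,0],"gripper":28},{"dp":[0,0,0],"angular":[0,0,0],"gripper":28}])

```text
clock: 23.3
position: [0.4815, 0.0626, 0.1099]
ee_rot: [0.533, -0.465, 0.532, 0.464]
contact_force: [-0.1, -0.1, 0.8]
width: 0.0281
```

arm_command(series=[{"dp":[0,0,0],"angular":[0,0,0],"gripper":28},{"dp":[0,0,0],"angular":[0,0,0],"gripper":28},{"dp":[0,0,0],"angular":[0,0,0],"gripper":28},{"dp":[0,0,0],"angular":[0,0,0],"gripper":28},{"dp":[0,0,0],"angular":[0,0,0],"gripper":28},{"dp":[0,0,0],"angular":[0,0,0],"gripper":28},{"dp":[0,0,0],"angular":[0,0,0],"gripper":28},{"dp":[0,0,0],"angular":[0,0,0],"gripper":28}])

```text
clock: 24.3
position: [0.4815, 0.0626, 0.1099]
ee_rot: [0.534, -0.465, 0.532, 0.464]
contact_force: [0.0, 0.7, -0.7]
width: 0.0284
```

```bash
python3 - <<'E'
from h import *
tiltn(); plan([.48,.06,.106]); i=look("side16"); print(pan_row(i))
E
```

```text
wpan z 0.0951 lpan z 0.0946 tilt 0.0018 knob 0  
t 24.6 pos [0.4816 0.0626 0.11  ] w 0.0281 F [ 0.13 -0.02  0.18]
turn [0.0017 0.0005 0.0012] shift now [ 0.0332  0.0101 -0.023 ] shift after turn [ 0.0332  0.01   -0.023 ]
axes y,z now [-0.991  0.136 -0.002] [0.136 0.991 0.001]
193.15
```

arm_command(series=[{"dp":[-0.1,0,0],"angular":[0,0,0],"gripper":28},{"dp":[-0.2,0,0],"angular":[0,0,0],"gripper":28},{"dp":[-0.4,0,0],"angular":[0,0,0],"gripper":28},{"dp":[-0.4,0,0],"angular":[0,0,0],"gripper":28},{"dp":[0,0.45,0],"angular":[0,0,0],"gripper":28},{"dp":[0,0.4,0.2],"angular":[0,0,0],"gripper":40},{"dp":[0,0.1,0.4],"angular":[0,0,0],"gripper":40},{"dp":[0,0,0.4],"angular":[0,0,0],"gripper":40}])

```text
clock: 25.65
position: [0.3842, 0.1971, 0.2535]
ee_rot: [0.538, -0.465, 0.531, 0.46]
contact_force: [1.6, 0.1, -0.2]
width: 0.04
```

arm_command(series=[{"dp":[0,0,0.4],"angular":[0,0,0],"gripper":40},{"dp":[0,0,0.2],"angular":[0,0,0],"gripper":40},{"dp":[0,0,0],"angular":[0,0,0],"gripper":40},{"dp":[0,0,0],"angular":[0,0,0],"gripper":40},{"dp":[0,0,0],"angular":[0,0,0],"gripper":40},{"dp":[0,0,0],"angular":[0,0,0],"gripper":40},{"dp":[0,0,0],"angular":[0,0,0],"gripper":40},{"dp":[0,0,0],"angular":[0,0,0],"gripper":40}])

```text
clock: 26.65
position: [0.3942, 0.2701, 0.2578]
ee_rot: [0.54, -0.467, 0.529, 0.459]
contact_force: [0.9, 0.5, -0.1]
width: 0.0399
```

```bash
python3 - <<'E'
from h import *
tiltn(); plan([.48,.06,.106]); i=look("side17"); print(pan_row(i)); t=look("top17","top")
cv2.imwrite("pics/g7.png",np.hstack([cv2.resize(i["image"][160:270,280:370],(409,500),interpolation=cv2.INTER_CUBIC),cv2.resize(t["image"][175:240,320:370],(385,500),interpolation=cv2.INTER_CUBIC)]))
E
```

```text
wpan z 0.0951 lpan z 0.0946 tilt 0.0017 knob 19 [0.4801 0.0618 0.1186] [0.47925 0.06155 0.1189 ]
t 26.95 pos [0.3942 0.2704 0.2577] w 0.0398 F [-0.57 -0.3  -0.08]
turn [-0.0016  0.0029  0.0112] shift now [ 1.2737 -0.9337 -1.6406] shift after turn [ 1.2645 -0.9519 -1.6373]
axes y,z now [-0.99   0.142 -0.018] [0.141 0.99  0.005]
192.85
```

View pics/g7.png

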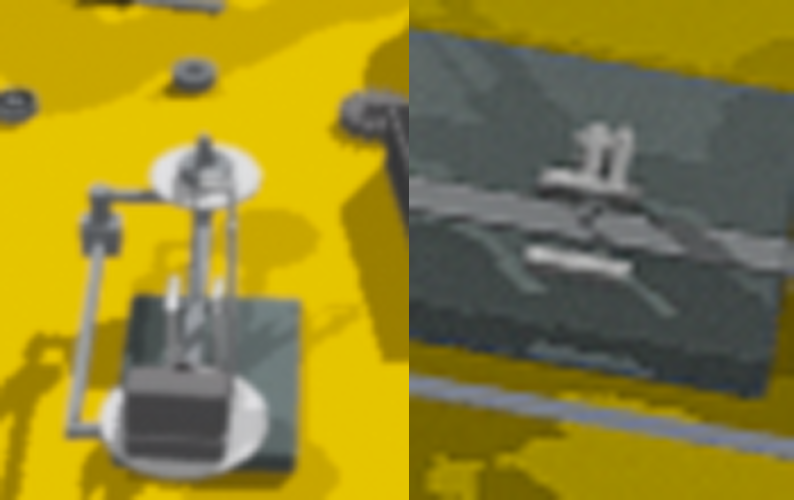

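```bash
python3 - <<'E'
from h import *
a=np.load("top0.npz")["image"].astype(int); t=get_image("top"); 
for n,(u,v) in dict(ringA=(212,191),bearing=(220,240),caliper=(163,205),gear=(239,146),cleaner=(433,162),glue=(428,283),driver=(478,190),scraper=(480,245)).items():
    print(n,np.abs(a[v-8:v+8,u-8:u+8]-t["image"][v-8:v+8,u-8:u+8]).mean().round(1))
tilt(t); print(sign_off(), get_state()["clock"])
E
```

```text
ringA 10.1
bearing 45.6
caliper 3.8
gear 1.9
cleaner 2.0
glue 1.7
driver 2.4
scraper 1.9
wpan z 0.0951 lpan z 0.0951 tilt -0.0002 knob 14 [0.48   0.0624 0.1198] [0.4791 0.063  0.1196]
the job is handed in; nothing more can be done
the job is handed in; nothing more can be done
```

The bracket is weighed and the job is handed in at about 27 s. One ring is flat on the weight pan, the rider was slid outward about 45 mm, and the gripper is clear of everything. The rest of the bench was not moved, though two items below I could only partly confirm.

- **Ring:** The first try at threading caught on the post's edge and pressed the pan down about 14 mm, well short of its lower stop. I lifted the ring, shifted it 2 mm and it went on cleanly.
- **Level:** With nothing touching the balance, the pan heights gave a tilt of 0.0017 rad averaged over six frames. A single last frame gave -0.0002 rad. The pointer stays in its gap up to about ±0.0125 rad. I judged level from the pan heights, because the pointer and prongs were too coarse in the pictures to read directly.
- **Weight:** I did not calculate the bracket's weight. The rider's absolute position was never measured, only how far it moved.
- **Bench:** The second ring is lying on the bench. A before-and-after image comparison showed no change for the caliper, gear, bottle, glue, driver and scraper. The same check did differ at the bearing and slightly at the spare ring. I put that down to the arm hiding them or its shadow, as the last side picture shows both lying on the bench and I never touched either.

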